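Balance the mixer and press the flask into its spring ring

TASK

Balance the mixer before its touch-start test: add two of the four steel counterweights on the rubber mat to the one already in the mixer's tray, so that exactly three stand on the tray's floor, not stacked, and the other two stay on the mat. Then take the round flask from its cork ring, seat it upright in the mixer's sprung ring and press it down until the ring is nearly at the bottom of its travel, pushing through the flask and not on the ring. Finish while holding it pressed down there: do not let go or ease off, and leave the bottle, jar and tip box alone.

Things in the scene. Friction and masses are not known exactly. Their poses are not given: they have to be found in the camera images.
- tray (a point): centre of the inner floor of the counterweight tray, 58 mm above the bench, on top of the white mixer (200 mm along its x, 280 mm along its y, 55 mm high). Tray inside: 170 mm along x, 80 mm along y, walls 5 mm thick rising 10 mm above the floor. Axes are the mixer's: z up, x along the tray's long side, -y towards the spring ring, whose centre is 145 mm from this point along -y. The mixer is fixed to the bench.
- cradle_top (a point): centre of the top face of the sprung steel ring on the mixer; the ring has outer diameter 68 mm, hole diameter 48 mm, height 24 mm, and its top is 100 mm above the bench when up. Moves straight down with the ring. The flask's bulb sits in the hole with the bulb's centre 21 mm above this point.
- cradle (a joint): how far the spring ring is pressed down, m: 0 up, 0.020 at the bottom stop. The spring pushes back with about 2.5 N at 0, rising evenly to 10.5 N at 0.020; the flask's own weight does not press it.
- mat: black rubber mat 160 x 160 x 4 mm, fixed flat on the bench; origin at the centre of its underside, axes along its sides, z up. Weights 1 to 4 stand on it near the corners of an 80 mm square about its centre, sides along the mat's axes (each within 10 mm).
- weight0_center (a point): plain steel counterweight, an upright cylinder 30 mm in diameter and 32 mm tall, 170 g; the point is its centre, 16 mm above its underside. This one already stands in the tray, near its long middle line.
- weight1_center (a point): plain steel counterweight, an upright cylinder 30 mm in diameter and 32 mm tall, 170 g; the point is its centre, 16 mm above its underside. Starts on the mat.
- weight2_center (a point): plain steel counterweight, an upright cylinder 30 mm in diameter and 32 mm tall, 170 g; the point is its centre, 16 mm above its underside. Starts on the mat.
- weight3_center (a point): plain steel counterweight, an upright cylinder 30 mm in diameter and 32 mm tall, 170 g; the point is its centre, 16 mm above its underside. Starts on the mat.
- weight4_center (a point): plain steel counterweight, an upright cylinder 30 mm in diameter and 32 mm tall, 170 g; the point is its centre, 16 mm above its underside. Starts on the mat.
- flask_bulb (a point): centre of the round bulb (diameter 64 mm) of the amber glass flask, z along the neck (up when upright). Flask 113 mm tall, about 140 g, bottom-heavy; bulb centre 32 mm above its lowest point; neck 25 mm in diameter from about 61 to 85 mm above the lowest point, then the black cap. Starts upright in a fixed cork ring (90 mm across, 30 mm high) with its lowest point 20 mm above the bench.
- flask_cap (a point): centre of the flask's black cap, 34 mm in diameter and 28 mm tall, a good place to grip; 67 mm above the bulb's centre on the flask's axis, 14 mm below the flask's top.
- bottle: bystander: white plastic bottle, 52 mm in diameter, 105 mm tall; origin at the centre of its underside.
- jar: bystander: small white jar, 44 mm in diameter, 60 mm tall; origin at the centre of its underside.
- tipbox: bystander: pipette tip box, 84 x 124 x 55 mm, blue lid; origin at the centre of its underside.
Not all that is in view belongs to the job. What is shaped like the part that bears weight4_center but purple or yellow is not meant.

How it is judged:
By the outcome, as a careful person would: the job done as asked, in the order asked, and still so for the second after the job is handed in, while the arm keeps its last pose, push and grip.
It also fails if it takes over 67 s, if anything falls off the work surface, if the arm or the gripper's body presses on something with over 40 N, if the wrist force passes 120 N, or if a joint passes its speed limit or range.

ROBOT

A 6-joint arm with a two-finger parallel gripper is mounted at the origin on the work surface. World frame = base frame: x ahead of the robot, y to its left, z up, the work surface at z = 0. Lengths are in m, angles in degrees, forces in N, time in s.
With the tool pointing down it reaches from about 0.375 to 0.9 m from the base axis. Payload 3.1 kg.
Tool frame: the origin (TCP) lies on the centre line of the jaws, within the pads' length; the fingertips stand 25 mm ahead of it and the grasp point (between the pads) lies 6 mm ahead of it; z points along the fingers, y is the line along which they close (so a half turn about z gives the same grasp; the last joint's range is limited). The gripper opens to 87 mm and grips with 3 to 60 N. Pads are 19 mm wide; open, the fingers measure 117 mm over their backs; the gripper's body (75 mm by 190 mm) begins 51 mm behind the grasp point.
Start: joints at [57.439, 30.224, 82.088, -0, 67.689, -10.227], TCP at [0.237, 0.578, 0.248] pointing down, gripper open.
Joint ranges: [-176.69, 176.69], [-43.24, 126.21], [12.49, 139.97], [-82, 262], [0, 151.66], [-163.58, 163.58]. Speed limits (degrees/s): [159.86, 159.86, 180, 180, 180, 180].

INTERFACE

Orientations are given as a 3x3 rotation matrix whose columns are the frame's x, y, z axes.
In Python, from rig import bot, cams, models gives the robot as it stands. The module is installed in compiled form; this text tells all that it offers.
- The arm moves only by the shell command python3 -m handwheel 'ROWS' [OPENING]. ROWS is JSON, a list of rows, each a list of 6 numbers: the shift along the world's x, y, z each as a share of 1 m, from -1 to 1, then the turn, a rotation vector about the world's x, y, z each as a share of 2 rad, from -1 to 1. In form: [[dx, dy, dz, wx, wy, wz], ...]. A call has exactly 8 rows; each row is the pose to reach, as a shift and turn from the pose commanded when the call began; what a row does not reach only later rows make up. A row lasts 1/12 s, in which the tool goes at most 41.7 mm and 7.16 degrees, less where a joint would pass 70% of its speed; a pose out of reach is approached as far as the arm can. A call with a number of a shift or a turn outside -1 to 1 is refused whole. A call with a gripper value outside its range is refused whole. OPENING is the opening, from -1 (shut) to 1 (fully open), so that 0 is half open, set as the call begins (- or left out, the last holds). The fingers move at their own pace and stop on an object; the grip force is fixed at half the most. Time passes only in rows, so rows that repeat a pose let the fingers close, or fill a call up. It gives the time, the measured TCP pose, the force, the opening and the grip force at its end, in the units of the state.
- bot.read_state(): the state, without advancing time (a new reading comes with each control period).
- cams.capture(name): name is "scene" or "top"; returns (picture, depth): 400x640x3 uint8, blue, green, red; 400x640 float32, m along the optical axis (not along the pixel's ray), 0 where there is no reading.
- cams.calibration(name): a dict with "mtx" (3x3 intrinsics, pixels), "R" (3x3) and "t" (3): a world point X has camera coordinates R X + t. Camera axes: x right, y down, z forward; pixel columns grow to the right and rows downward; lengths in m; the calibration is good to about 2 mm. A picture is of the moment at which its call begins. calibration takes no time and is no camera call.
- bot.hand_in(): hands the job in; it is judged then, once.
Trained networks look in the newest picture that a camera, given by its name, has taken for a name from the list of things; names that differ only in an ending like _2 or _b are one class to them, and where a whole thing is asked for, a point or a joint stands for the part that bears it (a point fixed in the world has none). Each returns a list of dicts, best first, with "conf" (0 to 1); they miss things now and then, are a little off and sometimes report something else, mostly with a low value. They report only what shows in the picture. A call takes as long as a camera call. They do not tell look-alikes from the thing itself.
- models.spot_in(query, camera): "position" ([column, row] in pixels, amid what is visible of it).
- models.tip_of(query, camera): "position" ([column, row] in pixels: a listed point, or the origin of a listed thing).
The state is a dict: "time_s": time; "joint_positions": joint angles; "qvel": joint speeds; "tau": joint torques, N m; "position": TCP position; "tcp_rot": TCP orientation; "force": force on the tool from outside, world axes, zero at the start; "moment": the same for the moment, N m; "opening": opening from 0.0 (shut) to 1.0 (fully open); "grasp_force": force on a finger pad.
Only numpy, scipy, OpenCV 4.12 (cv2) and the standard library are available. Lean on these libraries where they do the work, as an engineer would, in place of code of your own. Each camera call takes 0.05 s, during which the arm holds its last target. There are 200 camera calls.

## Working session

There is one attempt and no reset: what is moved stays moved. The work goes in short steps, Python scripts to look and compute and a shell command to move; the robot and the scene stay as the last step left them, time stands still between calls to the robot, and variables do not carry over. Pictures are saved under pics/ and viewed, at most 10 in all, crops included, and the job is handed in when it is done.

```bash
mkdir -p pics
cat > h.py <<'E'
import numpy as np, cv2
from rig import bot,cams,models
def ray(cam,px,z):
    c=cams.calibration(cam);K,R,t=map(np.array,(c["mtx"],c["R"],c["t"]));t=t.ravel()
    d=R.T@np.linalg.inv(K)@np.array([px[0],px[1],1.]);o=-R.T@t
    return o+d*(z-o[2])/d[2]
def proj(cam,X):
    c=cams.calibration(cam);K,R,t=map(np.array,(c["mtx"],c["R"],c["t"]))
    p=K@(R@np.array(X)+t.ravel());return p[:2]/p[2]
E
python3 - <<'E'
from h import *
for c in("scene","top"):
    im,d=cams.capture(c);cv2.imwrite(f"pics/{c}0.png",im);np.save(c+"_d.npy",d)
    k=cams.calibration(c);print(c,-np.array(k["R"]).T@np.array(k["t"]).ravel())
Z=dict(tray=.058,cradle_top=.1,mat=0,weight4_center=.02,flask_bulb=.052,flask_cap=.119,bottle=0,jar=0,tipbox=0)
for q,z in Z.items():
  for c in("scene","top"):
    for r in models.tip_of(q,c)[:7]:
        print(q,c,round(r["conf"],2),np.round(r["position"]),np.round(ray(c,r["position"],z),3)[:2])
print(bot.read_state())
E
```

```text
scene [1.26990321 0.68039826 1.022175  ]
top [0.40942255 0.04762863 1.36223089]
tray scene 0.58 [321. 194.] [ 0.567 -0.002]
tray top 0.94 [338. 208.] [ 0.572 -0.019]
tray top 0.26 [218. 233.] [0.507 0.343]
cradle_top scene 0.63 [289. 148.] [ 0.535 -0.161]
cradle_top scene 0.6 [427. 233.] [0.51  0.298]
cradle_top top 0.59 [387. 219.] [ 0.534 -0.159]
mat scene 0.71 [434. 261.] [0.49  0.324]
mat scene 0.2 [454. 251.] [0.425 0.341]
mat top 0.85 [231. 240.] [0.488 0.314]
weight4_center scene 0.55 [416. 300.] [0.627 0.371]
weight4_center scene 0.49 [476. 298.] [0.523 0.464]
weight4_center top 0.63 [217. 234.] [0.505 0.355]
weight4_center top 0.58 [215. 194.] [0.63  0.362]
weight4_center top 0.4 [183. 229.] [0.524 0.459]
flask_bulb scene 0.95 [254. 122.] [ 0.487 -0.376]
flask_bulb top 0.62 [454. 236.] [ 0.482 -0.368]
flask_cap scene 0.92 [252. 101.] [ 0.48  -0.389]
flask_cap top 0.64 [464. 235.] [ 0.48  -0.374]
flask_cap top 0.28 [425. 168.] [ 0.678 -0.275]
bottle top 0.69 [256. 157.] [0.753 0.239]
jar top 0.67 [427. 167.] [ 0.708 -0.311]
jar top 0.4 [218. 234.] [0.507 0.356]
tipbox scene 0
[... 291 characters left out ...]
 -3.56202842e-04,
        6.76895895e+01, -1.02257261e+01]), 'qvel': array([-0.04260857,  0.04242148, -0.09753173,  0.03972882,  0.07515769,
       -0.014017  ]), 'tau': array([ 4.67041173e-04, -4.40010667e+01, -1.76990980e+01,  6.35399180e-02,
        5.02946530e-02, -1.71734541e-05]), 'position': array([0.2374669 , 0.57811925, 0.24757084]), 'tcp_rot': array([[-9.24978181e-01,  3.80020216e-01,  2.39972957e-05],
       [ 3.80020216e-01,  9.24978181e-01,  2.68934548e-05],
       [-1.19769184e-05,  3.39953164e-05, -9.99999999e-01]]), 'force': array([0.09559275, 0.5931906 , 1.19916436]), 'moment': array([-0.00150879,  0.02768727,  0.02093138]), 'grasp_force': 0.0, 'opening': 1.0009574443243485}
```

View pics/top0.png

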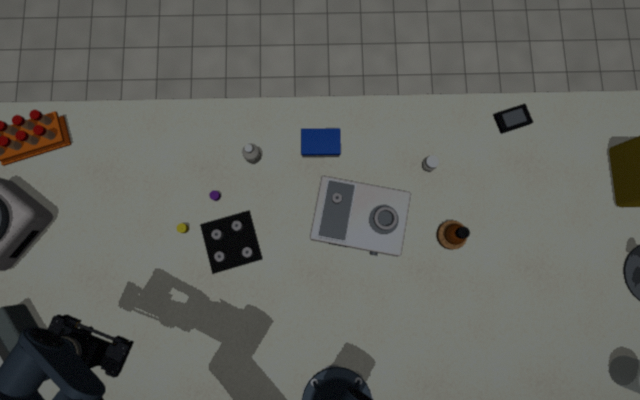

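View pics/scene0.png

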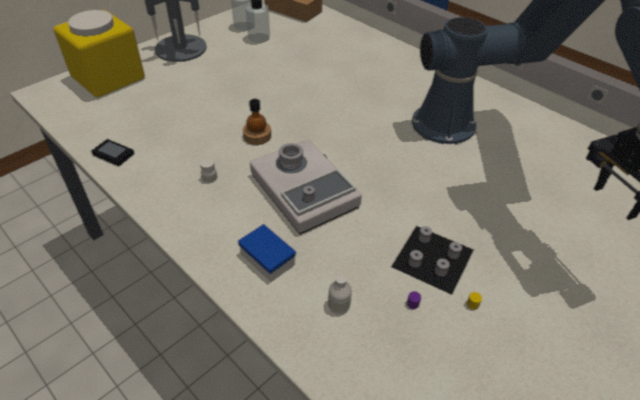

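The top view shows four weights on the mat at about (216,234), (237,226), (219,256) and (246,252). The tray weight is at (337,198), the ring at (384,218) and the cap at (462,233). The purple (215,195) and yellow (182,228) items are decoys. Next I'll segment these precisely.

Run:
```python
from h import *
im,_=cams.capture("top");g=cv2.cvtColor(im,cv2.COLOR_BGR2GRAY)
def hullof(x0,y0,x1,y1,f):
    m=np.zeros_like(g);m[y0:y1,x0:x1]=f(g[y0:y1,x0:x1]).astype(np.uint8)*255
    cs,_=cv2.findContours(m,cv2.RETR_EXTERNAL,cv2.CHAIN_APPROX_NONE);return max(cs,key=cv2.contourArea)
def rect(c,z,name):
    (p,s,a)=cv2.minAreaRect(c);b=np.array([ray("top",q,z)[:2] for q in cv2.boxPoints((p,s,a))])
    e=b[1]-b[0];f=b[2]-b[1];print(name,b.mean(0).round(4),np.hypot(*e).round(3),np.degrees(np.arctan2(e[1],e[0])).round(1),np.hypot(*f).round(3),np.degrees(np.arctan2(f[1],f[0])).round(1))
mc=hullof(195,205,270,280,lambda a:a<50);rect(mc,.004,"mat")
rect(hullof(300,170,420,262,lambda a:a>140),.055,"mixer")
rect(hullof(310,175,358,250,lambda a:(a<125)),.063,"tray")
big=cv2.resize(im[165:285,190:490],None,fx=2.6,fy=2.6,interpolation=cv2.INTER_CUBIC);big=cv2.convertScaleAbs(big,alpha=1.3)
cv2.imwrite("pics/crop1.png",big)
mm=np.zeros_like(g);cv2.drawContours(mm,[cv2.convexHull(mc)],-1,255,-1);mm=cv2.erode(mm,np.ones((5,5)))
n,l,s,c=cv2.connectedComponentsWithStats(((g>65)&(mm>0)).astype(np.uint8))
for i in range(1,n):
    if s[i,4]>15: print(s[i],c[i].round(1),ray("top",c[i],.03).round(4)[:2])
for q in ("weight4_center","flask_cap","flask_bulb","cradle_top"):
  for c in("top",):
    for r in models.spot_in(q,c)[:7]:print(q,round(r["conf"],2),np.round(r["position"],1))
print(g[228:242,452:474])
```

```text
mat [0.4837 0.3157] 0.16 -76.0 0.16 -164.9Traceback (most recent call last):
  File "<stdin>", line 10, in <module>
  File "<stdin>", line 5, in hullof
ValueError: max() iterable argument is empty
```

Run:
```python
from h import *
im,_=cams.capture("top");g=cv2.cvtColor(im,cv2.COLOR_BGR2GRAY)
big=cv2.resize(im[165:285,190:490],None,fx=2.6,fy=2.6,interpolation=cv2.INTER_CUBIC);cv2.imwrite("pics/crop1.png",cv2.convertScaleAbs(big,alpha=1.5))
m=np.zeros_like(g);m[205:280,195:270]=(g[205:280,195:270]<50)*255
cs,_=cv2.findContours(m,cv2.RETR_EXTERNAL,cv2.CHAIN_APPROX_NONE);mc=max(cs,key=cv2.contourArea)
mm=np.zeros_like(g);cv2.drawContours(mm,[cv2.convexHull(mc)],-1,255,-1);mm=cv2.erode(mm,np.ones((5,5)))
n,l,s,c=cv2.connectedComponentsWithStats(((g>50)&(mm>0)).astype(np.uint8))
for i in range(1,n):
    if s[i,4]>15: print(s[i],c[i].round(1),ray("top",c[i],.03).round(4)[:2])
print("ray shift per m height at mat",ray("top",(230,240),.03)-ray("top",(230,240),.0))
print(g[170:256:5,300:424:4]); print(g[190:206,325:350]); print(g[226:242:1,450:474])
```

```text
[232 221  10  10  80] [236.3 225.2] [0.531  0.2932]
[211 229  10  11  83] [215.8 233.9] [0.506  0.3557]
[242 247  10  11  86] [246.5 251.8] [0.4496 0.2618]
[214 251  10  11  86] [218.7 256. ] [0.4389 0.3458]
ray shift per m height at mat [-0.00173371 -0.00595564  0.03      ]
[[117 117 117 115 118 119 119 117 120 118 119 119 119 119 120 120 116 120
  119 120 120 120 119 118 120 119 118 118 117 117 118]
 [119 116 119 117 118 113  99 116 116 118 119 120 117 118 117 120 119 119
  119 119 118 120 119 119 119 116 119 118 119 119 117]
 [119 121 118 118 118 108 119 112 104 118 110 104 102 101 117 120 117 120
  119 118 120 119 118 121 119 120 119 119 119 118 117]
 [119 120 117 120 119  96 117  74  66  65  65  64  63  73 120 117 115 109
   99 103 118 119 118 119 120 120 120 118 118 118 120]
 [120 119 120 120 118 111 118  64  66  64  64  66  65  66 117 118 117 117
  117 117 118 117 117 115 108  99  99 119 119 119 118]
 [120 120 120 121 116 119 118  66  73  89  91  65  65  83 117 117 117 116
  116 117 118 118 118 119 119 120 120 116 118 118 120]
 [120 120 119 118 107 120 107  66  63  98  90  65 
[... 4096 characters left out ...]
34  41  39  39  27  11   7   4  11  14  17  15  14  15  13  11  21
   45  86 114 120 119 119]
 [ 34  34  38  41  40  34  23   7   1   5   8  10  15  15  15  16  19  42
   76 105 117 120 119 119]
 [ 31  35  37  39  41  39  34  25  16   5   6  10  11  11  16  27  46  76
  105 116 119 121 118 119]
 [ 30  32  36  37  38  38  37  37  31  29  26  22  18  22  26  45  72 101
  116 119 121 118 119 119]
 [ 34  32  31  33  36  39  37  36  37  36  35  32  31  32  40  57  86 109
  120 119 121 120 119 119]
 [ 34  33  36  35  37  36  36  35  38  36  38  37  38  40  51  71  94 113
  118 120 120 121 120 119]
 [ 31  31  33  35  36  35  37  35  35  34  38  36  41  54  70  86 106 118
  119 120 119 118 119 120]]
```

View pics/crop1.png

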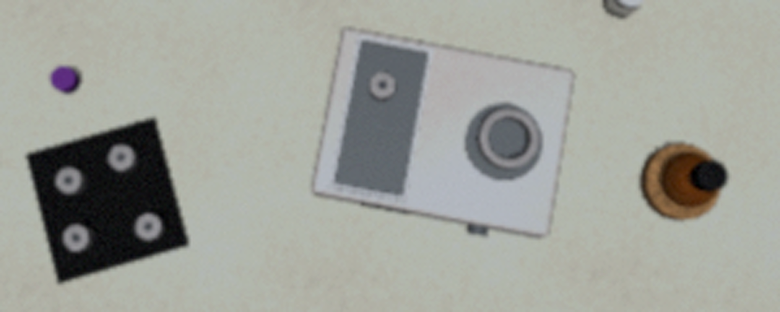

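The crop shows the tray floor corners at roughly (361,40), (428,50), (404,194) and (336,184), the ring top at (509,138) and the cap top at (709,176), all in crop pixels. Next is geometry.

Run:
```python
from h import *
im,_=cams.capture("top");g=cv2.cvtColor(im,cv2.COLOR_BGR2GRAY)
m=np.zeros_like(g);m[178:245,312:357]=(g[178:245,312:357]<92)*255
cs,_=cv2.findContours(m,cv2.RETR_EXTERNAL,cv2.CHAIN_APPROX_NONE);c=max(cs,key=cv2.contourArea)
b=np.array([ray("top",q,.060)[:2] for q in cv2.boxPoints(cv2.minAreaRect(c))])
ctr=b.mean(0)
for i in range(4):
    e=b[(i+1)%4]-b[i];print(np.hypot(*e).round(3),(np.degrees(np.arctan2(e[1],e[0]))%90).round(1))
ring=ray("top",np.array([509,138])/2.6+[190,165],.1)[:2];d=ring-ctr
print("tray",ctr,"ring",ring,np.hypot(*d),"theta",np.degrees(np.arctan2(d[1],d[0]))+90)
cc=ray("scene",[289,148],.1)[:2];print("ring scene",cc)
w0=ray("top",(336.6,197),.090)[:2];print("w0",w0)
th=np.arctan2(d[1],d[0])+np.pi/2;R=np.array([[np.cos(th),-np.sin(th)],[np.sin(th),np.cos(th)]])
print("w0 in tray",R.T@(w0-ctr))
print("cap",ray("top",(462.8,232.2),.133)[:2],"scene cap at .119",ray("scene",(252,101),.119)[:2])
for p in((236.3,225.2),(215.8,233.9),(246.5,251.8),(218.7,256.)):print("w",ray("top",p,.036)[:2])
for x in(-.05,0,-.055,.005):print(x,ctr+R@[x,0])
```

```text
0.171 78.0
0.082 77.9
0.171 77.5
0.08 78.1
tray [ 0.56867585 -0.013905  ] ring [ 0.5354556  -0.15540922] 0.14535139820458715 theta -13.211794120355592
ring scene [ 0.53402085 -0.16263695]
w0 [ 0.60252405 -0.01395779]
w0 in tray [0.03296437 0.00768466]
cap [ 0.48692064 -0.3670714 ] scene cap at .119 [ 0.48028637 -0.38819226]
w [0.53059608 0.29219401]
w [0.5055552  0.35417039]
w [0.44936878 0.26080076]
w [0.43881443 0.3444171 ]
-0.05 [ 0.51999926 -0.00247744]
0 [ 0.56867585 -0.013905  ]
-0.055 [ 0.5151316  -0.00133468]
0.005 [ 0.57354351 -0.01504776]
```

```bash
python3 -m handwheel '[[0.037,-0.036,-0.01,0,0,0.088],[0.074,-0.072,-0.02,0,0,0.088],[0.110,-0.107,-0.03,0,0,0.088],[0.140,-0.137,-0.04,0,0,0.088],[0.170,-0.166,-0.05,0,0,0.088],[0.200,-0.195,-0.06,0,0,0.088],[0.225,-0.220,-0.07,0,0,0.088],[0.235,-0.230,-0.07,0,0,0.088]]' 0.3
```

```text
time_s: 1.82
position: [0.4701, 0.3498, 0.1777]
tcp_rot: [[-0.977, 0.212, -0.001], [0.212, 0.977, -0.0], [0.001, -0.0, -1.0]]
force: [-0.2, 0.9, -0.1]
opening: 0.656
grasp_force: 0.0
```

```bash
python3 -m handwheel '[[0.020,-0.020,-0.015,0,0,0],[0.040,-0.040,-0.03,0,0,0],[0.058,-0.056,-0.05,0,0,0],[0.058,-0.056,-0.06,0,0,0],[0.058,-0.056,-0.06,0,0,0],[0.058,-0.056,-0.06,0,0,0],[0.058,-0.056,-0.06,0,0,0],[0.058,-0.056,-0.06,0,0,0]]'
python3 - <<'E'
from h import *
a,_=cams.capture("scene");b,_=cams.capture("top")
s=lambda im,x,y,w,h,f:cv2.convertScaleAbs(cv2.resize(im[y:y+h,x:x+w],None,fx=f,fy=f,interpolation=cv2.INTER_CUBIC),alpha=1.5)
cv2.imwrite("pics/c2.png",np.hstack([s(a,370,190,130,130,3),s(b,180,180,130,130,3)]))
E
```

```text
time_s: 2.48
position: [0.5268, 0.2966, 0.1195]
tcp_rot: [[-0.978, 0.21, 0.001], [0.21, 0.978, 0.001], [-0.001, 0.001, -1.0]]
force: [-0.3, 0.6, -0.3]
opening: 0.653
grasp_force: 0.0
```

View pics/c2.png

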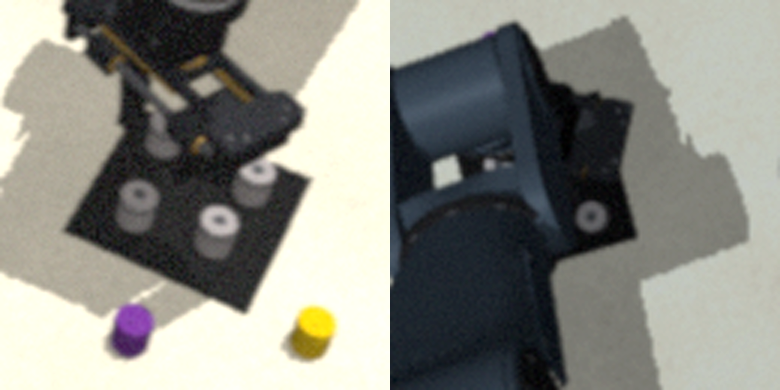

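Scene half: gripper above the mat, all four weights standing. I'll check the residual offset and where weight A projects in the scene camera.

Run:
```python
from h import *
s=bot.read_state();p=s["position"];print(p,s["qvel"].round(2))
for X in((.5306,.2922,.036),(.5056,.3542,.036),(.4494,.2608,.036),(.4388,.3444,.036),tuple(p+[0,0,-.025]),tuple(p)):print(X,((proj("scene",X)-[370,190])*3).round())
a,_=cams.capture("scene")
cv2.imwrite("pics/c3.png",cv2.convertScaleAbs(cv2.resize(a[170:280,380:500],None,fx=5,fy=5,interpolation=cv2.INTER_CUBIC),alpha=1.7))
```

```text
[0.5269384  0.29646824 0.11949233] [-0.24  0.12 -0.08  0.06  0.01 -0.05]
(0.5306, 0.2922, 0.036) [137. 191.]
(0.5056, 0.3542, 0.036) [218. 218.]
(0.4494, 0.2608, 0.036) [167. 119.]
(0.4388, 0.3444, 0.036) [256. 167.]
(np.float64(0.5269383985845713), np.float64(0.2964682447446481), np.float64(0.09449233087646555)) [155. 145.]
(np.float64(0.5269383985845713), np.float64(0.2964682447446481), np.float64(0.11949233087646555)) [160. 124.]
```

View pics/c3.png

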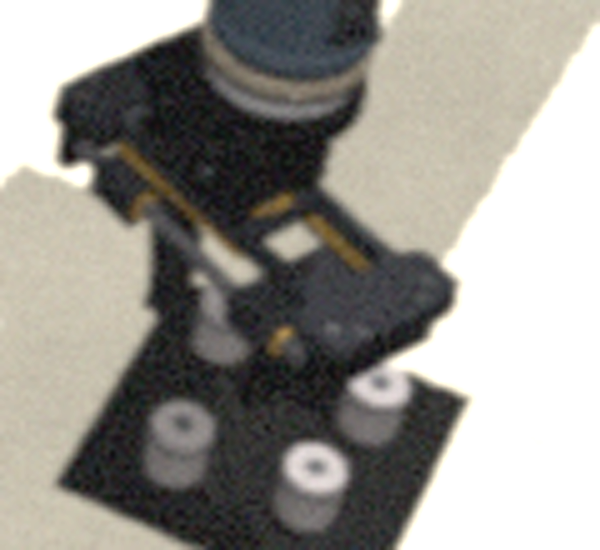

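The fingertips project where the scene view shows them, so the calibration agrees. I'll correct by the measured offset and descend onto weight A.

```bash
python3 -m handwheel '[[0.004,-0.004,-0.01,0,0,0],[0.004,-0.004,-0.025,0,0,0],[0.004,-0.004,-0.040,0,0,0],[0.004,-0.004,-0.055,0,0,0],[0.004,-0.004,-0.068,0,0,0],[0.004,-0.004,-0.076,0,0,0],[0.004,-0.004,-0.076,0,0,0],[0.004,-0.004,-0.076,0,0,0]]'
```

```text
time_s: 3.3
position: [0.5311, 0.2913, 0.0419]
tcp_rot: [[-0.977, 0.212, -0.001], [0.212, 0.977, -0.0], [0.001, -0.0, -1.0]]
force: [-0.3, -0.7, -1.1]
opening: 0.649
grasp_force: 0.0
```

```bash
python3 -m handwheel '[[0,0,0,0,0,0],[0,0,0,0,0,0],[0,0,0,0,0,0],[0,0,0,0,0,0],[0,0,0,0,0,0],[0,0,0,0,0,0],[0,0,0,0,0,0],[0,0,0,0,0,0]]' -1
```

```text
time_s: 3.97
position: [0.5315, 0.2915, 0.0429]
tcp_rot: [[-0.977, 0.212, 0.001], [0.212, 0.977, 0.0], [-0.001, 0.001, -1.0]]
force: [0.0, 0.2, 4.2]
opening: 0.339
grasp_force: 30.0
```

```bash
python3 -m handwheel '[[0,0,0.03,0,0,0],[0,0,0.06,0,0,0],[0,0,0.09,0,0,0],[0.003,-0.03,0.11,0,0,0],[0.006,-0.065,0.11,0,0,0],[0.008,-0.10,0.11,0,0,0],[0.011,-0.135,0.11,0,0,0],[0.014,-0.17,0.11,0,0,0]]'
python3 -m handwheel '[[0.003,-0.035,0,0,0,0],[0.006,-0.07,0,0,0,0],[0.009,-0.10,0,0,0,0],[0.011,-0.12,0,0,0,0],[0.0115,-0.13,0,0,0,0],[0.0115,-0.133,0,0,0,0],[0.0115,-0.133,0,0,0,0],[0.0115,-0.133,0,0,0,0]]'
```

```text
time_s: 4.63
position: [0.5444, 0.12, 0.1522]
tcp_rot: [[-0.977, 0.211, -0.001], [0.211, 0.977, -0.0], [0.001, -0.0, -1.0]]
force: [0.7, -0.7, -1.8]
opening: 0.336
grasp_force: 30.0
time_s: 5.3
position: [0.5561, -0.0105, 0.1521]
tcp_rot: [[-0.977, 0.212, -0.001], [0.212, 0.977, 0.001], [0.001, 0.001, -1.0]]
force: [0.6, -0.1, -1.1]
opening: 0.333
grasp_force: 30.0
```

```bash
python3 -m handwheel '[[0.001,-0.001,-0.015,0,0,0],[0.001,-0.001,-0.030,0,0,0],[0.001,-0.001,-0.042,0,0,0],[0.001,-0.001,-0.048,0,0,0],[0.001,-0.001,-0.051,0,0,0],[0.001,-0.001,-0.053,0,0,0],[0.001,-0.001,-0.054,0,0,0],[0.001,-0.001,-0.054,0,0,0]]'
```

```text
time_s: 5.97
position: [0.558, -0.0124, 0.0987]
tcp_rot: [[-0.977, 0.212, 0.001], [0.212, 0.977, -0.0], [-0.001, 0.0, -1.0]]
force: [0.0, 0.2, -2.0]
opening: 0.337
grasp_force: 30.0
```

```bash
python3 -m handwheel '[[0,0,-0.001,0,0,0],[0,0,-0.0015,0,0,0],[0,0,-0.002,0,0,0],[0,0,-0.002,0,0,0],[0,0,-0.002,0,0,0],[0,0,-0.002,0,0,0],[0,0,-0.002,0,0,0],[0,0,-0.002,0,0,0]]'
python3 -m handwheel '[[0,0,0,0,0,0],[0,0,0,0,0,0],[0,0,0,0,0,0],[0,0,0,0,0,0],[0,0,0.01,0,0,0],[0,0,0.03,0,0,0],[0,0,0.045,0,0,0],[0,0,0.055,0,0,0]]' 0.2
```

```text
time_s: 6.63
position: [0.5579, -0.0127, 0.0968]
tcp_rot: [[-0.977, 0.212, 0.001], [0.212, 0.977, -0.0], [-0.001, -0.0, -1.0]]
force: [-0.4, -0.2, 4.4]
opening: 0.336
grasp_force: 30.0
time_s: 7.3
position: [0.5584, -0.0128, 0.1533]
tcp_rot: [[-0.977, 0.212, 0.002], [0.212, 0.977, -0.001], [-0.002, -0.0, -1.0]]
force: [0.1, -0.0, 0.2]
opening: 0.6
grasp_force: 0.0
```

```bash
python3 -m handwheel '[[-0.012,0.03,0,0,0,0],[-0.025,0.065,0,0,0,0],[-0.04,0.10,0,0,0,0],[-0.055,0.137,0,0,0,0],[-0.069,0.173,0,0,0,0],[-0.083,0.208,0,0,0,0],[-0.097,0.243,0,0,0,0],[-0.109,0.274,0,0,0,0]]'
python3 -m handwheel '[[0,0,-0.010,0,0,0],[0,0,-0.025,0,0,0],[0,0,-0.04,0,0,0],[0,0,-0.04,0,0,0],[0,0,-0.04,0,0,0],[0,0,-0.04,0,0,0],[0,0,-0.04,0,0,0],[0,0,-0.04,0,0,0]]'
```

```text
time_s: 7.97
position: [0.4473, 0.2632, 0.1518]
tcp_rot: [[-0.977, 0.212, -0.0], [0.212, 0.977, 0.0], [0.0, 0.0, -1.0]]
force: [-0.3, -0.0, 0.1]
opening: 0.598
grasp_force: 0.0
time_s: 8.63
position: [0.4494, 0.2612, 0.1122]
tcp_rot: [[-0.977, 0.213, 0.002], [0.213, 0.977, 0.0], [-0.001, 0.001, -1.0]]
force: [-0.5, -0.7, 0.2]
opening: 0.598
grasp_force: 0.0
```

```bash
python3 -m handwheel '[[0,0,-0.015,0,0,0],[0,0,-0.030,0,0,0],[0,0,-0.045,0,0,0],[0,0,-0.058,0,0,0],[0,0,-0.066,0,0,0],[0,0,-0.069,0,0,0],[0,0,-0.069,0,0,0],[0,0,-0.069,0,0,0]]'
python3 -m handwheel '[[0,0,0,0,0,0],[0,0,0,0,0,0],[0,0,0,0,0,0],[0,0,0,0,0,0],[0,0,0,0,0,0],[0,0,0,0,0,0],[0,0,0,0,0,0],[0,0,0,0,0,0]]' -1
```

```text
time_s: 9.3
position: [0.4491, 0.2614, 0.0428]
tcp_rot: [[-0.977, 0.212, 0.001], [0.212, 0.977, 0.0], [-0.001, 0.0, -1.0]]
force: [0.5, -0.9, 0.6]
opening: 0.596
grasp_force: 0.0
time_s: 9.97
position: [0.4488, 0.2614, 0.0427]
tcp_rot: [[-0.977, 0.212, 0.0], [0.212, 0.977, 0.0], [-0.0, 0.0, -1.0]]
force: [0.1, -0.7, 5.1]
opening: 0.332
grasp_force: 30.0
```

```bash
python3 -m handwheel '[[0,0,0.03,0,0,0],[0,0,0.06,0,0,0],[0,0,0.09,0,0,0],[0.006,-0.025,0.11,0,0,0],[0.014,-0.06,0.11,0,0,0],[0.023,-0.095,0.11,0,0,0],[0.031,-0.13,0.11,0,0,0],[0.040,-0.165,0.11,0,0,0]]'
python3 -m handwheel '[[0.008,-0.032,0,0,0,0],[0.016,-0.064,0,0,0,0],[0.022,-0.088,0,0,0,0],[0.024,-0.098,0,0,0,0],[0.024,-0.098,-0.01,0,0,0],[0.024,-0.098,-0.02,0,0,0],[0.024,-0.098,-0.02,0,0,0],[0.024,-0.098,-0.02,0,0,0]]'
```

```text
time_s: 10.63
position: [0.4882, 0.0951, 0.1522]
tcp_rot: [[-0.977, 0.211, -0.001], [0.211, 0.977, 0.0], [0.001, -0.0, -1.0]]
force: [0.5, 0.4, -2.4]
opening: 0.335
grasp_force: 30.0
time_s: 11.3
position: [0.5108, 0.0002, 0.1309]
tcp_rot: [[-0.978, 0.21, -0.004], [0.21, 0.978, 0.001], [0.005, 0.0, -1.0]]
force: [-0.1, 0.4, -2.7]
opening: 0.337
grasp_force: 30.0
```

```bash
python3 -m handwheel '[[0.001,-0.002,-0.010,0,0,0],[0.001,-0.002,-0.020,0,0,0],[0.001,-0.002,-0.027,0,0,0],[0.001,-0.002,-0.030,0,0,0],[0.001,-0.002,-0.032,0,0,0],[0.001,-0.002,-0.033,0,0,0],[0.001,-0.002,-0.034,0,0,0],[0.001,-0.002,-0.034,0,0,0]]'
```

```text
time_s: 11.97
position: [0.5138, -0.0037, 0.0984]
tcp_rot: [[-0.977, 0.212, 0.0], [0.212, 0.977, -0.0], [-0.0, 0.0, -1.0]]
force: [0.2, -0.1, -1.8]
opening: 0.333
grasp_force: 30.0
```

```bash
python3 -m handwheel '[[0,0,-0.001,0,0,0],[0,0,-0.0015,0,0,0],[0,0,-0.002,0,0,0],[0,0,-0.002,0,0,0],[0,0,-0.002,0,0,0],[0,0,-0.002,0,0,0],[0,0,-0.002,0,0,0],[0,0,-0.002,0,0,0]]'
python3 -m handwheel '[[0,0,0,0,0,0],[0,0,0,0,0,0],[0,0,0,0,0,0],[0,0,0,0,0,0],[0,0,0.01,0,0,0],[0,0,0.03,0,0,0],[0,0,0.06,0,0,0],[0,0,0.10,0,0,0]]' 0.4
```

```text
time_s: 12.63
position: [0.5138, -0.0037, 0.0967]
tcp_rot: [[-0.977, 0.212, 0.0], [0.212, 0.977, -0.0], [-0.001, -0.0, -1.0]]
force: [-0.5, -0.5, 4.5]
opening: 0.33
grasp_force: 30.0
time_s: 13.3
position: [0.5118, -0.0033, 0.1959]
tcp_rot: [[-0.977, 0.212, -0.006], [0.212, 0.977, 0.001], [0.006, 0.0, -1.0]]
force: [0.4, 0.5, -0.5]
opening: 0.692
grasp_force: 0.0
```

```bash
python3 -m handwheel '[[-0.003,-0.03,0.01,0,0,0],[-0.006,-0.065,0.02,0,0,0],[-0.009,-0.10,0.03,0,0,0],[-0.012,-0.14,0.03,0,0,0],[-0.014,-0.18,0.03,0,0,0],[-0.016,-0.21,0.03,0,0,0],[-0.018,-0.24,0.03,0,0,0],[-0.018,-0.25,0.03,0,0,0]]'
python3 - <<'E'
from h import *
a,_=cams.capture("scene");b,_=cams.capture("top")
s=lambda im,x,y,f,w,h:cv2.convertScaleAbs(cv2.resize(im[y:y+h,x:x+w],None,fx=f,fy=f,interpolation=cv2.INTER_CUBIC),alpha=1.6)
cv2.imwrite("pics/c4.png",np.hstack([s(a,225,80,3,140,150),s(b,410,170,5,80,90)]))
def dark(im,x0,y0,x1,y1,t):
    g=cv2.cvtColor(im,cv2.COLOR_BGR2GRAY)[y0:y1,x0:x1];n,l,st,c=cv2.connectedComponentsWithStats((g<t).astype(np.uint8))
    for i in range(1,n):
        if st[i,4]>20:print(st[i]+[x0,y0,0,0,0],c[i]+[x0,y0])
dark(a,240,90,270,125,30)
for q in("flask_cap","flask_bulb"):
  for c in("scene","top"):
    for r in models.tip_of(q,c)[:1]:print(q,c,r)
for X in((.4869,-.3671,.119),(.4869,-.3671,.052),(.487,-.371,.119)):print(proj("scene",X),proj("top",X))
E
```

```text
time_s: 13.97
position: [0.4957, -0.2582, 0.2273]
tcp_rot: [[-0.977, 0.215, 0.002], [0.215, 0.977, -0.003], [-0.003, -0.003, -1.0]]
force: [0.3, -0.2, 1.6]
opening: 0.701
grasp_force: 0.0
[251 100   8  12  76] [254.44736842 105.23684211]
flask_cap scene {'position': [250.7, 102.0], 'conf': 0.56}
flask_bulb scene {'position': [256.3, 124.0], 'conf': 0.64}
flask_bulb top {'position': [333.0, 212.0], 'conf': 0.74}
[254.75675301 104.79115976] [461.19666171 232.55367346]
[256.29650137 122.78315802] [453.9435677  234.11143715]
[253.90379133 104.2591316 ] [462.54607655 232.48683735]
```

View pics/c4.png

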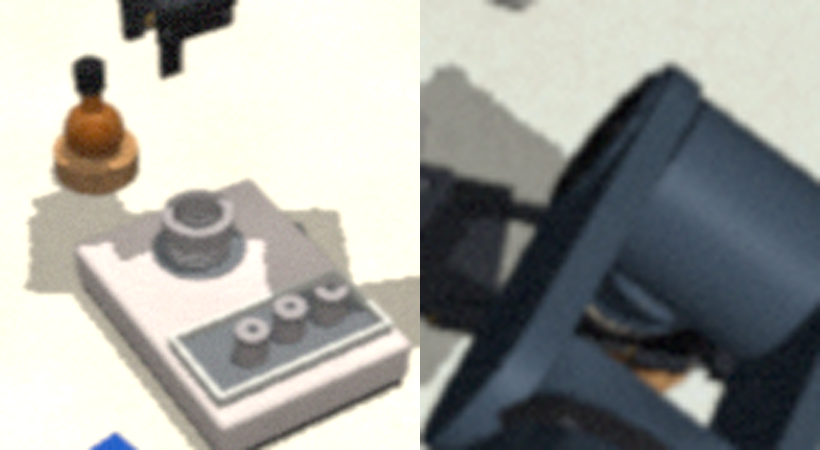

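The picture shows all three weights upright in the tray and the flask still in its cork ring. The cap estimate (.487,-.367) agrees with the scene view to within 1 px.

```bash
python3 -m handwheel '[[-0.003,-0.03,-0.01,0,0,0],[-0.006,-0.065,-0.02,0,0,0],[-0.008,-0.095,-0.035,0,0,0],[-0.0085,-0.107,-0.04,0,0,0],[-0.0085,-0.107,-0.04,0,0,0],[-0.0085,-0.107,-0.04,0,0,0],[-0.0085,-0.107,-0.04,0,0,0],[-0.0085,-0.107,-0.04,0,0,0]]'
```

```text
time_s: 14.93
position: [0.4876, -0.3586, 0.1871]
tcp_rot: [[-0.978, 0.21, 0.0], [0.21, 0.978, 0.0], [-0.0, 0.0, -1.0]]
force: [0.3, 1.4, -0.3]
opening: 0.699
grasp_force: 0.0
```

```bash
python3 -m handwheel '[[-0.0005,-0.008,-0.002,0,0,0],[-0.0005,-0.008,-0.015,0,0,0],[-0.0005,-0.008,-0.030,0,0,0],[-0.0005,-0.008,-0.045,0,0,0],[-0.0005,-0.008,-0.056,0,0,0],[-0.0005,-0.008,-0.062,0,0,0],[-0.0005,-0.008,-0.062,0,0,0],[-0.0005,-0.008,-0.062,0,0,0]]'
```

```text
time_s: 15.6
position: [0.4868, -0.3686, 0.1244]
tcp_rot: [[-0.977, 0.212, 0.0], [0.212, 0.977, -0.0], [-0.0, -0.0, -1.0]]
force: [0.5, 0.8, 0.7]
opening: 0.699
grasp_force: 0.0
```

```bash
python3 -m handwheel '[[0,0.001,0,0,0,0],[0,0.001,0,0,0,0],[0,0.001,0,0,0,0],[0,0.001,0,0,0,0],[0,0.001,0,0,0,0],[0,0.001,0,0,0,0],[0,0.001,0,0,0,0],[0,0.001,0,0,0,0]]' -1
```

```text
time_s: 16.27
position: [0.4868, -0.368, 0.1247]
tcp_rot: [[-0.977, 0.212, 0.0], [0.212, 0.977, -0.001], [-0.001, -0.001, -1.0]]
force: [-0.9, -0.5, 1.2]
opening: 0.386
grasp_force: 30.0
```

```bash
python3 -m handwheel '[[0,0,0.03,0,0,0],[0,0,0.06,0,0,0],[0,0,0.09,0,0,0],[0.005,0.02,0.115,0,0,0],[0.01,0.05,0.125,0,0,0],[0.015,0.08,0.125,0,0,0],[0.02,0.10,0.125,0,0,0],[0.02,0.10,0.125,0,0,0]]'
python3 - <<'E'
from h import *
a,_=cams.capture("scene");b,_=cams.capture("top")
s=lambda im,x,y,f,w,h:cv2.convertScaleAbs(cv2.resize(im[y:y+h,x:x+w],None,fx=f,fy=f,interpolation=cv2.INTER_CUBIC),alpha=1.4)
A=s(a,240,70,8,80,70+30);cv2.imwrite("pics/c5.png",s(a,230,60,6,110,100))
for c in("scene","top"):
    for r in models.tip_of("cradle_top",c)[:2]:print(c,r,ray(c,r["position"],.1))
t=np.linspace(0,2*np.pi,9)[:-1]
for C in((.5365,-.1556),(.534,-.161)):
  print(C,[tuple(((proj("scene",(C[0]+.034*np.cos(u),C[1]+.034*np.sin(u),.1))-[230,60])*6).round().astype(int)) for u in t])
E
```

```text
time_s: 16.93
position: [0.5063, -0.2627, 0.2492]
tcp_rot: [[-0.978, 0.209, -0.002], [0.209, 0.978, 0.004], [0.002, 0.004, -1.0]]
force: [-0.6, -0.3, -1.5]
opening: 0.381
grasp_force: 30.0
scene {'position': [287.9, 147.7], 'conf': 0.86} [ 0.53536862 -0.16572658  0.1       ]
top {'position': [388.0, 218.3], 'conf': 0.57} [ 0.53465085 -0.16190897  0.1       ]
(0.5365, -0.1556) [(np.int64(305), np.int64(570)), (np.int64(357), np.int64(585)), (np.int64(410), np.int64(572)), (np.int64(433), np.int64(539)), (np.int64(414), np.int64(505)), (np.int64(364), np.int64(491)), (np.int64(311), np.int64(504)), (np.int64(287), np.int64(536))]
(0.534, -0.161) [(np.int64(302), np.int64(562)), (np.int64(353), np.int64(577)), (np.int64(406), np.int64(564)), (np.int64(429), np.int64(531)), (np.int64(410), np.int64(498)), (np.int64(360), np.int64(484)), (np.int64(308), np.int64(496)), (np.int64(283), np.int64(528))]
```

View pics/c5.png

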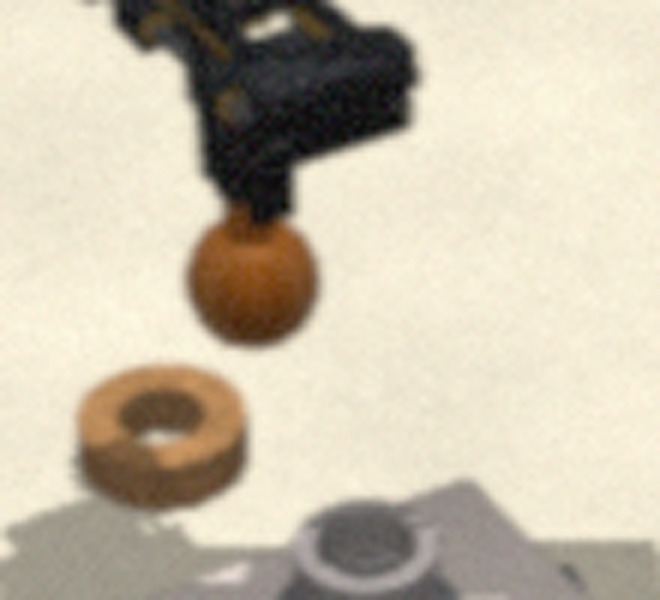

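Scene crop: the flask hangs upright from the gripper with its bulb at about (253,280). The ring's top outline is about 294–440 by 500–593. I'll check the scene camera bias against the bulb, and fit the ring in the first top picture.

Run:
```python
from h import *
s=bot.read_state();p=s["position"];a,_=cams.capture("scene")
print(p,"bulb pred",proj("scene",p+[0,0,-.0727]))
hsv=cv2.cvtColor(a,cv2.COLOR_BGR2HSV);m=((hsv[...,1]>130)&(hsv[...,0]<20)).astype(np.uint8);m[:90]=0;m[120:]=0
cs,_=cv2.findContours(m,0,2);print("bulb seen",cv2.minEnclosingCircle(max(cs,key=cv2.contourArea)))
def ringfit(cam,im,c0):
    g=cv2.cvtColor(im,cv2.COLOR_BGR2GRAY).astype(float); best=[]
    # bright annulus (r 24..34 mm) versus inside: maximise mean brightness contrast at z=.1
    u=np.linspace(0,2*np.pi,48)[:-1]
    for dx in np.arange(-.012,.0121,.001):
        for dy in np.arange(-.012,.0121,.001):
            def mean(r):
                P=np.array([proj(cam,(c0[0]+dx+r*np.cos(t),c0[1]+dy+r*np.sin(t),.1)) for t in u]).astype(np.float32)
                return cv2.remap(g.astype(np.float32),P[:,0][None],P[:,1][None],1).mean()
            best.append((mean(.029)-.5*mean(.021)-.5*mean(.037),c0[0]+dx,c0[1]+dy))
    best.sort();print(cam,np.round(best[-4:],4))
ringfit("top",cv2.imread("pics/top0.png"),(.5365,-.156))
ringfit("scene",cv2.imread("pics/scene0.png"),(.5365,-.156))
```

```text
[ 0.50661343 -0.26828913  0.24908872] bulb pred [270.31974641 105.37934568]
bulb seen ((269.6875, 104.0), 11.323644638061523)Traceback (most recent call last):
  File "<stdin>", line 17, in <module>
  File "<stdin>", line 15, in ringfit
  File "<stdin>", line 13, in mean
  File "h.py", line 8, in proj
    c=cams.calibration(cam);K,R,t=map(np.array,(c["mtx"],c["R"],c["t"]))
ValueError: time passes only in moves, steps and waits
```

Run:
```python
from h import *
u=np.linspace(0,2*np.pi,48)[:-1]
for cam in("top","scene"):
    k=cams.calibration(cam);K,R,t=map(np.array,(k["mtx"],k["R"],k["t"]));rv=cv2.Rodrigues(R)[0]
    g=cv2.cvtColor(cv2.imread(f"pics/{cam}0.png"),cv2.COLOR_BGR2GRAY).astype(np.float32);best=[]
    def mean(x,y,r):
        P=cv2.projectPoints(np.c_[x+r*np.cos(u),y+r*np.sin(u),0*u+.1],rv,t.astype(float),K,None)[0].reshape(-1,2).astype(np.float32)
        return cv2.remap(g,P[:,0][None],P[:,1][None],1).mean()
    for x in np.arange(.522,.551,.001):
        for y in np.arange(-.172,-.140,.001):best.append((mean(x,y,.029)-mean(x,y,.021)-.3*mean(x,y,.037),x,y))
    best.sort();print(cam,np.round(best[-4:],4))
```

```text
top [[13.4714  0.537  -0.155 ]
 [13.5553  0.536  -0.155 ]
 [14.0475  0.537  -0.154 ]
 [14.1536  0.536  -0.154 ]]
scene [[ 2.0217  0.538  -0.152 ]
 [ 2.2545  0.538  -0.153 ]
 [ 2.3262  0.537  -0.152 ]
 [ 2.6833  0.537  -0.153 ]]
```

```bash
python3 -m handwheel '[[0.005,0.02,0,0,0,0],[0.013,0.05,0,0,0,0],[0.021,0.08,0,0,0,0],[0.028,0.105,-0.005,0,0,0],[0.030,0.114,-0.015,0,0,0],[0.030,0.114,-0.02,0,0,0],[0.030,0.114,-0.02,0,0,0],[0.030,0.114,-0.02,0,0,0]]'
python3 -m handwheel '[[0,0,0,0,0,0],[0,0,0,0,0,0],[0,0,0,0,0,0],[0,0,0,0,0,0],[0,0,0,0,0,0],[0,0,0,0,0,0],[0,0,0,0,0,0],[0,0,0,0,0,0]]'
```

```text
time_s: 17.85
position: [0.5364, -0.1552, 0.2287]
tcp_rot: [[-0.977, 0.213, -0.001], [0.213, 0.977, -0.0], [0.001, -0.001, -1.0]]
force: [-0.2, -0.1, -1.6]
opening: 0.383
grasp_force: 30.0
time_s: 18.52
position: [0.5367, -0.1536, 0.2294]
tcp_rot: [[-0.977, 0.212, 0.0], [0.212, 0.977, -0.0], [-0.0, -0.0, -1.0]]
force: [-0.4, 1.0, -1.1]
opening: 0.377
grasp_force: 30.0
```

```bash
python3 -m handwheel '[[0,-0.001,-0.006,0,0,0],[0,-0.001,-0.012,0,0,0],[0,-0.001,-0.018,0,0,0],[0,-0.001,-0.024,0,0,0],[0,-0.001,-0.028,0,0,0],[0,-0.001,-0.031,0,0,0],[0,-0.001,-0.033,0,0,0],[0,-0.001,-0.034,0,0,0]]'
```

```text
time_s: 19.18
position: [0.5366, -0.1546, 0.195]
tcp_rot: [[-0.977, 0.212, -0.0], [0.212, 0.977, 0.0], [0.001, 0.0, -1.0]]
force: [-0.5, 0.8, -1.4]
opening: 0.383
grasp_force: 30.0
```

```bash
python3 -m handwheel '[[0,0,0,0,0,0],[0,0,0,0,0,0],[0,0,-0.001,0,0,0],[0,0,-0.001,0,0,0],[0,0,-0.002,0,0,0],[0,0,-0.002,0,0,0],[0,0,-0.002,0,0,0],[0,0,-0.002,0,0,0]]'
```

```text
time_s: 19.85
position: [0.5368, -0.1546, 0.1937]
tcp_rot: [[-0.977, 0.212, 0.0], [0.212, 0.977, -0.0], [-0.0, 0.0, -1.0]]
force: [0.1, 0.5, 1.5]
opening: 0.38
grasp_force: 30.0
```

```bash
python3 -m handwheel '[[0,0,-0.002,0,0,0],[0,0,-0.004,0,0,0],[0,0,-0.006,0,0,0],[0,0,-0.008,0,0,0],[0,0,-0.010,0,0,0],[0,0,-0.012,0,0,0],[0,0,-0.012,0,0,0],[0,0,-0.012,0,0,0]]'
python3 - <<'E'
from h import *
F=[];
for i in range(6):
    a,_=cams.capture("scene");s=bot.read_state();F.append(np.r_[s["force"],s["position"][2]])
print(np.mean(F,0),np.std(F,0))
E
```

```text
time_s: 20.52
position: [0.5367, -0.1545, 0.1815]
tcp_rot: [[-0.977, 0.212, 0.0], [0.212, 0.977, 0.0], [-0.0, 0.0, -1.0]]
force: [-1.9, 1.2, 5.9]
opening: 0.379
grasp_force: 29.9
[-1.20847216  1.38449636  5.98922922  0.18165171] [4.24123420e-01 4.31618900e-01 6.87223563e-01 2.05210710e-05]
```

```bash
python3 -m handwheel '[[0,0,-0.001,0,0,0],[0,0,-0.002,0,0,0],[0,0,-0.003,0,0,0],[0,0,-0.004,0,0,0],[0,0,-0.005,0,0,0],[0,0,-0.006,0,0,0],[0,0,-0.006,0,0,0],[0,0,-0.006,0,0,0]]'
python3 - <<'E'
from h import *
F=[];
for i in range(8):
    a,_=cams.capture("scene");s=bot.read_state();F.append(np.r_[s["force"],s["position"]])
print(np.mean(F,0),np.std(F,0))
b,_=cams.capture("top")
s=lambda im,x,y,f,w,h:cv2.convertScaleAbs(cv2.resize(im[y:y+h,x:x+w],None,fx=f,fy=f,interpolation=cv2.INTER_CUBIC),alpha=1.6)
cv2.imwrite("pics/c6.png",s(a,230,80,4,195,145))
E
```

```text
time_s: 21.48
position: [0.5368, -0.1546, 0.176]
tcp_rot: [[-0.977, 0.212, 0.0], [0.212, 0.977, -0.0], [-0.001, 0.0, -1.0]]
force: [-2.1, 1.1, 8.6]
opening: 0.384
grasp_force: 29.9
[-1.83371183  2.00129559  7.97798803  0.53681092 -0.15455188  0.17605639] [6.13033257e-01 4.41885373e-01 5.61315917e-01 9.61770496e-06
 1.42613914e-05 1.07539491e-05]
```

View pics/c6.png

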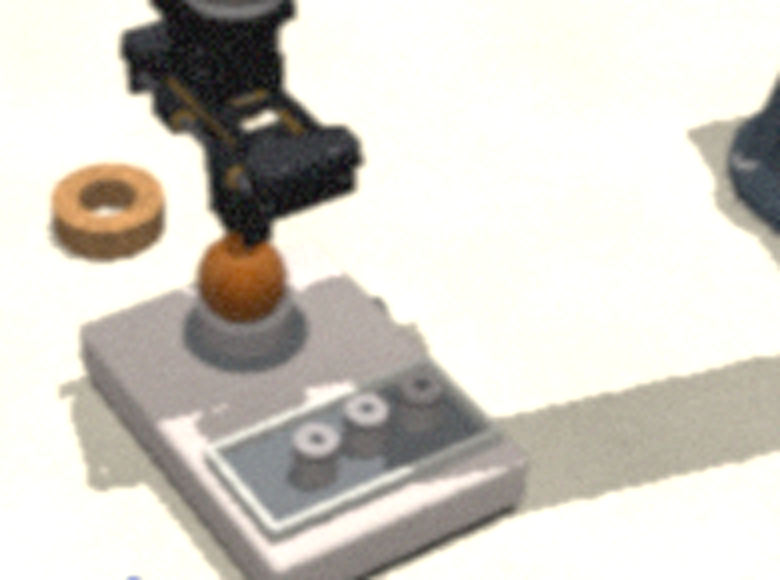

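```bash
python3 -m handwheel '[[0,0,-0.0005,0,0,0],[0,0,-0.001,0,0,0],[0,0,-0.0013,0,0,0],[0,0,-0.0013,0,0,0],[0,0,-0.0013,0,0,0],[0,0,-0.0013,0,0,0],[0,0,-0.0013,0,0,0],[0,0,-0.0013,0,0,0]]'
python3 - <<'E'
from h import *
F=[];
for i in range(8):
    a,_=cams.capture("scene");s=bot.read_state();F.append(np.r_[s["force"],s["position"]])
print(np.mean(F,0))
E
```

```text
time_s: 22.6
position: [0.5368, -0.1545, 0.1749]
tcp_rot: [[-0.977, 0.212, 0.001], [0.212, 0.977, -0.0], [-0.001, 0.0, -1.0]]
force: [-2.0, 2.1, 8.3]
opening: 0.383
grasp_force: 29.9
[-1.58697097  1.85841962  8.70130107  0.53684178 -0.15455617  0.17485546]
```

```bash
python3 -c "
from rig import bot
print(bot.hand_in())"
```

```text
the job is handed in; nothing more can be done
None
```

The job is handed in: three counterweights stand unstacked on the tray floor, the other two were left on the mat, and the flask is upright in the sprung ring, still gripped and pressed down by about 19 of 20 mm (estimated from the arm's height and push force).

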